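# Load the derusting pot under its safety cap and stamp the batch

## Task

Take the push-and-turn safety cap off the derusting pot, put every loose nut from the table into the pot, and lock the cap on again (press, turn, and let it rise into its notches, white marks over the red pointers). Then mark the batch: strike the sprung stamp right down with a brisk blow of the mallet, without touching the stamp or its stand with the fingers, and stand the mallet back upright on its round rubber pad. Leave the plate, chisel, bolt, tape measure and marker where they are.

Things in the scene. Friction and masses are not known exactly. Their poses are not given: they have to be found in the camera images.
- pot: derusting pot of grey plastic, fixed to the table by a round foot 124 mm across; origin at the centre of its underside, z up. Body 110 mm across up to a shoulder 50 mm high, then a neck 80 mm across (92 over its flanges), rim 80 mm high. Upright pointers on the  red at the pot's +x and -x (cap locked), green 60 degrees counterclockwise, seen from above, of each red one (cap free)
- pot_mouth (a point): centre of the pot's open mouth, 72 mm across, level with the rim 80 mm above the table; the floor inside is 64 mm lower
- pot_red (a point): upper end of one of the pot's two red pointers (locked), 56 mm out along the pot's x
- pot_green (a point): upper end of one of the two green pointers (free), 56 mm out, 60 degrees counterclockwise of the red one
- cap: red push-and-turn cap, locked on the pot at first; 106 mm across, 53 mm high; origin at the centre of its skirt's underside, z up. Flat top 27 mm above the origin; on it a grip bar 14 mm wide (cap y), 56 long (cap x), 26 high. Locked: cap x lies along pot x either way round, origin 68 mm above the pot's; two lugs sit in notches that stop turning and lifting
- cap_mark (a point): white mark on the cap's skirt at its +x (another at -x; lugs under both; a half turn makes no difference). To open: press the cap 6 to 9.5 mm down (11 to 14 N of spring, hard stop at 9.5 mm), turn it pressed 60 degrees counterclockwise, white marks to the green pointers, let it rise, lift straight up
- seal_ring (a joint): black sprung ring round the neck that holds the cap up: 0 when locked, -0.004 m when free, up to 0.0095 pressed. To close: set the cap on, white over green (slips in within 8 degrees and 1.5 mm), where it stands with its origin at 72 mm; press to 59 to 61.5 mm, turn 60 degrees clockwise, white to red, up against a stop, and let it rise to 68 mm
- cap_bar (a point): point in the cap's grip bar, on the cap's axis 49 mm above the cap's origin: a TCP place that keeps the fingertips 3 mm above the cap's flat top; the fingers close across the bar (cap y). The bar's top is 4 mm above this point
- stand: blue marking stand fixed to the table, 80 x 90 mm, 64 mm high arch over a steel tally plate; origin at the centre of its underside
- stamp_top (a point): centre of the flat round top (30 mm across, steel) of the sprung stamp in the stand, 92 mm above the table when up
- stamp (a joint): how far the stamp is driven down, 0 (up) to 0.012 m (hard stop); a spring returns it, 2 N at the top, 5 N at the bottom. It marks the tally plate when driven past 9 mm by the mallet's lower face, which must come at it faster than 0.05 m/s over the last 2 cm: a slow push leaves no mark
- mallet: mallet with a steel head and round yellow faces 42 mm across, head 64 mm high, 0.4 kg; origin at the centre of its lower striking face, z up along the head; wooden handle 24 mm wide and 20 mm high, level along the mallet's -x from the head to 145 mm, its middle line 34 mm above the origin. It stands on its lower face with the handle sticking out level
- mallet_grip (a point): point on the middle line of the handle 48 mm from the head's axis; the fingers close across the handle (mallet y)
- pad: round black rubber pad fixed to the table, 84 mm across, 4 mm thick, on which the mallet stands; origin at the centre of its underside
- nut_1: M16 steel nut, 27 mm across, 13 mm high, lying flat; origin at the centre of its underside; it may be absent (there are 2 to 4 nuts)
- nut_2: M16 steel nut, 27 mm across, 13 mm high, lying flat; origin at the centre of its underside; it may be absent (there are 2 to 4 nuts)
- nut_3: M16 steel nut, 27 mm across, 13 mm high, lying flat; origin at the centre of its underside; it may be absent (there are 2 to 4 nuts)
- nut_4: M16 steel nut, 27 mm across, 13 mm high, lying flat; origin at the centre of its underside; it may be absent (there are 2 to 4 nuts)
- plate: bystander: yellow steel plate 60 x 80 x 10 mm lying flat; leave alone
- chisel: bystander: green cold chisel 180 mm long, lying; leave alone
- bolt: bystander: M12 bolt standing on its head, 52 mm high; leave alone
- tape: bystander: yellow tape measure, 62 mm high; leave alone
- marker: bystander: white and red paint marker 135 mm long, lying; leave alone
There are look-alikes about, which are no part of the job. There is more than one size of the cap; the one meant has the size given above.

How it is judged:
On the way, in this order (a step that is already met when the one before it is completed fails the run):
1. the cap is turned out of its notches while pressed down (z of cap in the frame of pot below 0.0632 m and angle between the x axis of cap and the x axis of pot, either way round above 0.3 rad and horizontal distance between cap and pot below 0.004 m).
2. the cap is off the pot and clear of it (horizontal distance between cap and pot above 0.1 m), for 0.2 s.
3. every nut lies in the pot, and the cap is locked on it (horizontal distance between each of nut_1, nut_2, nut_3, nut_4 and pot below 0.036 m and z of nut_1 in the frame of pot between 0.01 and 0.066 m and z of nut_2 in the frame of pot between 0.01 and 0.066 m and z of nut_3 in the frame of pot between 0.01 and 0.066 m and z of nut_4 in the frame of pot between 0.01 and 0.066 m and horizontal distance between cap and pot below 0.004 m and z of cap in the frame of pot between 0.0655 and 0.0698 m and angle between the x axis of cap and the x axis of pot, either way round below 0.17 rad and angle between cap's own z axis and vertical below 0.06 rad and contact force between the fingers and cap below 0.5 N), for 0.2 s.
4. the mallet comes at the stamp briskly (distance between mallet and stamp_top below 0.022 m and linear speed of mallet above 0.05 m/s and value of joint stamp below 0.004 m).
5. the stamp is driven down by the mallet (value of joint stamp above 0.009 m and distance between mallet and stamp_top below 0.025 m).
At the end, for the whole second after the job is handed in: every nut is inside the pot; the cap is on the pot's axis within 4 mm, upright, its marks within 10 degrees of the red pointers, risen into its notches (origin 65.5 to 69.8 mm above the pot's); the mallet stands upright at rest on its pad, within 30 mm of the pad's centre; the stamp is up again (horizontal distance between each of nut_1, nut_2, nut_3, nut_4 and pot below 0.036 m and z of nut_1 in the frame of pot between 0.01 and 0.066 m and z of nut_2 in the frame of pot between 0.01 and 0.066 m and z of nut_3 in the frame of pot between 0.01 and 0.066 m and z of nut_4 in the frame of pot between 0.01 and 0.066 m and horizontal distance between cap and pot below 0.004 m and z of cap in the frame of pot between 0.0655 and 0.0698 m and angle between the x axis of cap and the x axis of pot, either way round below 0.17 rad and angle between cap's own z axis and vertical below 0.06 rad and horizontal distance between mallet and pad below 0.03 m and angle between mallet's own z axis and vertical below 0.1 rad and height (world z) of mallet below 0.01 m and linear speed of mallet below 0.02 m/s and value of joint stamp below 0.003 m); the robot touches nothing.
It fails at once if the stamp or its stand was touched with the fingers (contact force between the fingers and stand above 1 N).
It fails at once if the plate, chisel, bolt, tape measure or marker was moved more than 3 cm (distance of any of plate, chisel, bolt, tape, marker from where it was at the start of the episode above 0.03 m).
Of nut_1, nut_2, nut_3, nut_4 only 2 to 4 are there at a start; the rules pass over those that are not, and their reading is None.
At some moment in a run one of nut_1, nut_2, nut_3, nut_4 may be knocked a few centimetres aside while the robot is not near it.
It also fails if it takes over 208 s, if anything falls off the work surface, if the arm or the gripper's body presses on something with over 40 N, if the wrist force passes 120 N, or if a joint passes its speed limit or range.

## Robot

A 6-joint arm with a two-finger parallel gripper is mounted at the origin on a cart in front of the work surface, level with it; the furniture and walls round the work are solid. World frame = base frame: x ahead of the robot, y to its left, z up, the work surface at z = 0. Lengths are in m, angles in rad, forces in N, time in s.
With the tool pointing down it reaches from about 0.35 to 0.95 m from the base axis. Payload 17.4 kg.
Tool frame: the origin (TCP) lies between the finger pads, 19 mm behind the fingertips; this is the grasp point; z points along the fingers, y is the line along which they close (so a half turn about z gives the same grasp; the last joint's range is limited). The gripper opens to 93 mm and grips with 3 to 60 N. Pads are 15 mm wide; open, the fingers measure 128 mm over their backs; the gripper's body (75 mm by 188 mm) begins 65 mm behind the grasp point.
Start: joints at [-1.173, 0.116, 1.442, -0, 1.584, -0.038], TCP at [0.285, -0.612, 0.237] pointing down, gripper open.
Joint ranges: [-2.83, 2.83], [-0.83, 2.19], [0.07, 2.5], [-1.14, 4.28], [0.01, 3], [-2.97, 2.97]. Speed limits (rad/s): [1.89, 1.89, 2.22, 3.14, 3.14, 3.14].

## Interface

Orientations are given as a unit quaternion [w, x, y, z].
In Python, from workcell import telemetry, eyes, bot gives the robot as it stands.
- The arm moves only by the tool send_rows, never from a script. Its argument "commands" is one flat list of numbers, 7 for each row, row after row: the shift along the tool's x, y, z in mm, then the turn, a rotation vector about the tool's x, y, z in degrees, then the finger opening in mm, from 0 to 93. In form: [tx, ty, tz, wx, wy, wz, hand, tx, ty, tz, wx, wy, wz, hand, ...]. A call has 1 to 10 rows; each row is the pose to reach, as a shift and turn from the pose commanded when the call began, along the tool's axes at that moment; what a row does not reach only later rows make up. A row lasts 1/10 s, in which the tool goes at most 50 mm and 8.59 degrees, less where a joint would pass 70% of its speed; a pose out of reach is approached as far as the arm can. A call with a gripper value outside its range is refused whole. The fingers move at their own pace and stop on an object; "grip_force" is the grip in N (left out, the last holds). Time passes only in rows, so rows that repeat a pose let the fingers close. It gives the time, the measured TCP pose, the force, the opening and the grip force at its end, in the units of the state.
- telemetry.sense(): the state, without advancing time (a new reading comes with each control period).
- eyes.capture(name): name is "side" or "top" or "wrist"; returns the picture (480x640x3 uint8, red, green, blue); there is no depth.
- eyes.camera_info(name): a dict with "fovy" (degrees; the focal length in pixels is half the picture's height over the tangent of half this angle, whatever the lens; pixels are square), "cx", "cy" (the principal point, pixels), "position" and "orientation" of the camera in the world. Camera axes: x right, y down, z forward; pixel columns grow to the right and rows downward; lengths in m; the calibration is good to about 2 mm. A picture is of the moment at which its call begins: read the wrist's pose just before it. camera_info takes no time and is no camera call; for the wrist camera it gives the pose at the moment of the call.
- bot.close_job(): hands the job in; it is judged then, once.
The state is a dict: "t": time; "joint_positions": joint angles; "qd": joint speeds; "joint_torque": joint torques, N m; "position": TCP position; "tcp_rot": TCP orientation; "ft_force": force on the tool from outside, world axes, zero at the start; "torque": the same for the moment, N m; "finger_gap": finger opening in m; "gripper_force": force on a finger pad.
Only numpy, scipy, OpenCV 4.12 (cv2) and the standard library are available. Lean on these libraries where they do the work, as an engineer would, in place of code of your own. Each camera call takes 0.05 s, during which the arm holds its last target. There are 200 camera calls.

## Working session

There is one attempt and no reset: what is moved stays moved. The work goes in short steps, Python scripts to look and compute and a tool call to move; the robot and the scene stay as the last step left them, time stands still between calls to the robot, and variables do not carry over. Pictures are saved under pics/ and viewed, at most 14 in all, crops included, and the job is handed in when it is done.

Besides the shell and the picture viewer there is one more tool, called after "Call:" as a command line: name --argument value ..., lists and objects as JSON in quotes. send_rows: Moves the arm, as the interface text tells. Its arguments: {"type":"object","properties":{"commands":{"type":"array","items":{"type":"number"}},"grip_force":{"type":"number"}},"required":["commands"]}

```bash
mkdir -p pics; ls
cat > h.py <<'E'
import numpy as np, cv2
from workcell import telemetry, eyes, bot
from scipy.spatial.transform import Rotation as R
def rot(q): return R.from_quat([q[1],q[2],q[3],q[0]])
def cam(n):
    c=eyes.camera_info(n); f=240/np.tan(np.radians(c['fovy'])/2)
    return f,c['cx'],c['cy'],np.array(c['position']),rot(c['orientation']).as_matrix()
def px2w(n,u,v,z,c=None):
    f,cx,cy,p,M=c or cam(n); d=M@np.array([(u-cx)/f,(v-cy)/f,1]); return p+d*(z-p[2])/d[2]
def w2px(n,P,c=None):
    f,cx,cy,p,M=c or cam(n); q=M.T@(np.array(P)-p); return np.array([cx+f*q[0]/q[2],cy+f*q[1]/q[2]])
def shot(n,name):
    im=eyes.capture(n); cv2.imwrite(f'pics/{name}.png',im[:,:,::-1]); return im
def st():
    s=telemetry.sense(); r=rot(s['tcp_rot']); M=r.as_matrix()
    return s,np.array(s['position']),M
E
python3 - <<'E'
from h import *
for n in('top','side','wrist'):
    im=shot(n,n+'0'); print(n,eyes.camera_info(n))
s,p,M=st();print(s['t'],p,M)
E
```

```text
pics
top {'fovy': 44.349481548340904, 'cx': 325.66498964508537, 'cy': 220.38266598240105, 'position': array([ 0.42718448, -0.04225412,  1.77696633]), 'orientation': array([-0.02763024,  0.70967579, -0.70364733,  0.0218467 ])}
side {'fovy': 49.91254629085045, 'cx': 316.55798531667205, 'cy': 241.1435595599455, 'position': array([0.23759513, 1.04657861, 0.71260926]), 'orientation': array([ 0.066931  , -0.12801131,  0.849857  , -0.50682978])}
wrist {'fovy': 58.03076751672978, 'cx': 314.57777684818905, 'cy': 237.67530857671935, 'position': array([ 0.35473798, -0.5791872 ,  0.38314372]), 'orientation': array([ 0.11756179,  0.83476963, -0.53255356, -0.07566769])}
0.15 [ 0.28488526 -0.61179268  0.23689949] [[ 9.06546617e-01  4.22105591e-01 -3.16629462e-04]
 [ 4.22105708e-01 -9.06546292e-01  7.68768087e-04]
 [ 3.74620429e-05 -8.30575212e-04 -9.99999654e-01]]
```

View pics/top0.png

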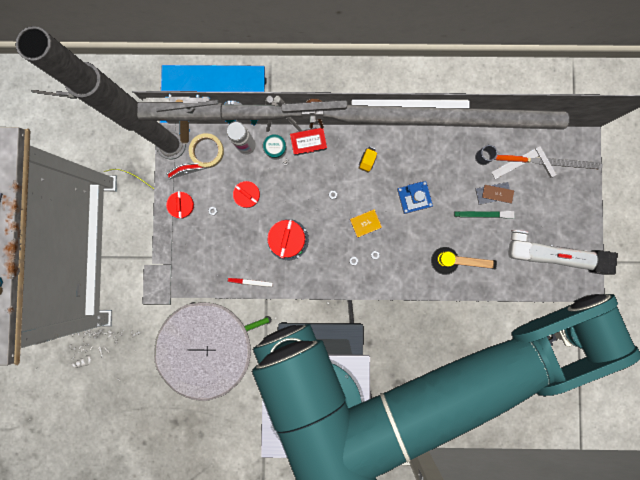

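View pics/side0.png

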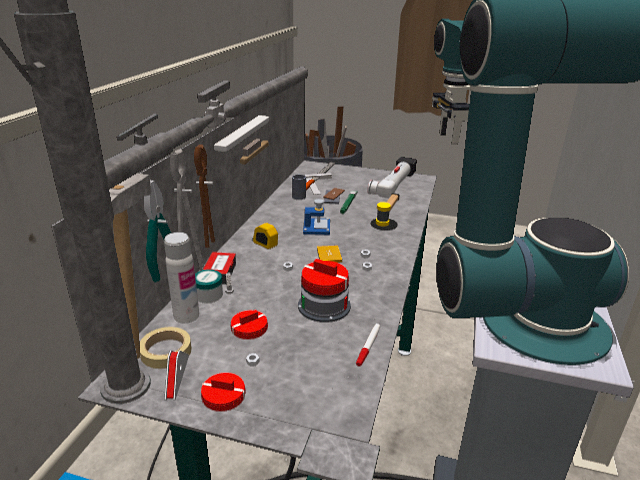

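Top view: pot with cap at (287,239), nuts at (212,211), (333,194), (354,261), (375,255), mallet head (446,259) with its handle to the right, stand at (414,197), stamp near (419,195). The side view agrees. It shows four nuts, and the other two red caps lie on the table.

```bash
cat > m0.py <<'E'
from h import *
import sys
im=cv2.imread('pics/top0.png')[:,:,::-1].astype(int); c=cam('top')
r,g,b=im[...,0],im[...,1],im[...,2]
def comp(mask,u0,u1,v0,v1):
    m=np.zeros(mask.shape,np.uint8); m[v0:v1,u0:u1]=mask[v0:v1,u0:u1]
    n,l,s,ce=cv2.connectedComponentsWithStats(m); i=1+np.argmax(s[1:,4]); return l==i,ce[i],s[i]
def circ(m):
    cs,_=cv2.findContours(m.astype(np.uint8),0,1); k=max(cs,key=cv2.contourArea); return cv2.minEnclosingCircle(k)
red=(r>150)&(g<90)&(b<90)
m,ce,s=comp(red,255,320,205,275); (u,v),rad=circ(m)
w=px2w('top',u,v,.09,c); print('cap',u,v,rad,w, 'R mm',rad*(1777-90)/c[0])
yel=(r>180)&(g>160)&(b<80)
m,ce,s=comp(yel,430,465,240,280);(u,v),rad=circ(m); print('mallet',u,v,rad,px2w('top',u,v,.064,c))
for (u,v) in[(212,211),(333,194),(354,261),(375,255)]:
    p=im[v-8:v+9,u-8:u+9].sum(2); k=(p>500).astype(np.uint8); n,l,s,ce=cv2.connectedComponentsWithStats(k); i=1+np.argmax(s[1:,4])
    cs,_=cv2.findContours((l==i).astype(np.uint8),0,1);(x,y),rad=cv2.minEnclosingCircle(cs[0])
    print('nut',u-8+x,v-8+y,rad,px2w('top',u-8+x,v-8+y,.013,c))
for n,uv,z in[('stamp',(419,195),.092),('stand',(414,197),.064),('handle end',(495,265),.034),('chisel',(455,213),0),('chis2',(513,214),0),('plate',(366,223),0.01),('tape',(368,159),0.06),('marker',(250,282),0),('bolt',(285,161),0.05),('cap2',(246,194),.03),('cap3',(180,205),.03),('lamp',(515,240),0)]:
    print(n,px2w('top',*uv,z,c))
E
python3 m0.py
python3 - <<'E'
import cv2
i=cv2.imread('pics/top0.png')
a=cv2.resize(i[205:275,252:322],(400,400),interpolation=2);b=cv2.resize(i[175:225,385:435],(400,400),interpolation=2)
import numpy as np
cv2.imwrite('pics/c0.png',np.hstack([a,b]))
E
```

```text
cap 285.6146545410156 238.04139709472656 19.138141632080078 [0.49367622 0.0864714  0.09      ] R mm 54.82954127597239
mallet 446.3823547363281 259.0 8.617745399475098 [ 0.43789983 -0.37856112  0.064     ]
nut 209.09558820724487 212.57352924346924 8.2015962600708 [0.57144852 0.32387833 0.013     ]
nut 332.75 194.0 4.366162300109863 [ 0.63061849 -0.04791247  0.013     ]
nut 351.0 258.5 7.43313455581665 [ 0.43721384 -0.10399155  0.013     ]
nut 375.28947353363037 253.23684215545654 5.284924030303955 [ 0.45355092 -0.17648658  0.013     ]
stamp [ 0.62057545 -0.29551442  0.092     ]
stand [ 0.61779943 -0.28512324  0.064     ]
handle end [ 0.42170745 -0.52730168  0.034     ]
chisel [ 0.57728529 -0.41789717  0.        ]
chis2 [ 0.57568097 -0.59272989  0.        ]
plate [ 0.54410349 -0.14854826  0.01      ]
tape [ 0.72959497 -0.15066493  0.06      ]
marker [0.36412888 0.19866748 0.        ]
bolt [0.72354825 0.09444353 0.05      ]
cap2 [0.62661155 0.21121615 0.03      ]
cap3 [0.59203282 0.40786375 0.03      ]
lamp [ 0.49719256 -0.59768395  0.        ]
```

View pics/c0.png

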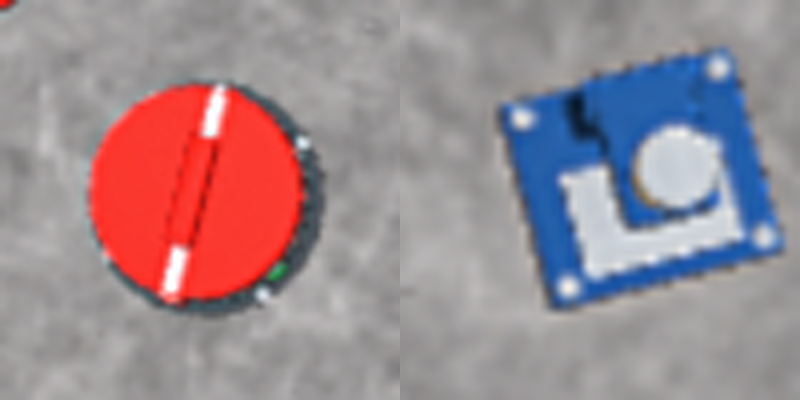

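Crop: white marks at the cap's bar ends, at about (215,88) and (173,295), with a green pointer low right. The stamp's top disc is at about full-picture pixel (419.6,195.8). I'll move above the cap next for a close wrist look.

```bash
cat >> h.py <<'E'
def go(x,y,z,yaw,show=True):
    """shift mm / turn deg from the present tool pose to a tool-down pose, tool x at yaw deg"""
    s,p,M=st(); a=np.radians(yaw); c,q=np.cos(a),np.sin(a)
    T=np.array([[c,q,0],[q,-c,0],[0,0,-1.]])
    print('go',np.round(M.T@(np.array([x,y,z])-p)*1000,1),np.round(R.from_matrix(M.T@T).as_rotvec(degrees=True),2))
def state():
    s,p,M=st(); print('t',round(s['t'],2),'p',np.round(p,4),'yaw',round(np.degrees(np.arctan2(M[1,0],M[0,0])),2),'gap',round(s['finger_gap'],4),'F',np.round(s['ft_force'],2),'q6',round(s['joint_positions'][5],2))
E
python3 - <<'E'
from h import *
c=cam('top')
a=px2w('top',252+215*70/400,205+88*70/400,.096,c);b=px2w('top',252+173*70/400,205+295*70/400,.096,c);d=a-b
print((a+b)/2,np.degrees(np.arctan2(d[1],d[0])),np.hypot(*d[:2]))
print('stamp',px2w('top',419.6,195.75,.092,c))
go(.40,.0,.30,-14); state()
E
```

```text
[0.49221063 0.08501602 0.096     ] -10.708531023105014 0.10553943896018217
stamp [ 0.61842206 -0.29723139  0.092     ]
go [ 362.6 -506.1  -62.7] [-5.000e-02  1.000e-02  3.897e+01]
t 0.15 p [ 0.2849 -0.6118  0.2369] yaw 24.97 gap 0.0927 F [ 0.58 -0.53  1.36] q6 -0.04
```

Call:
send_rows --commands '[60, -85, -10, 0, 0, 5, 93, 120, -170, -20, 0, 0, 10, 93, 200, -280, -40, 0, 0, 18, 93, 280, -390, -60, 0, 0, 26, 93, 363, -506, -63, 0, 0, 36, 93, 363, -506, -63, 0, 0, 36, 93, 363, -506, -63, 0, 0, 36, 93, 363, -506, -63, 0, 0, 36, 93, 363, -506, -63, 0, 0, 36, 93, 363, -506, -63, 0, 0, 36, 93]'

```text
t: 1.15
position: [0.3765, -0.1218, 0.2886]
tcp_rot: [0.0, 0.995, -0.096, 0.0]
ft_force: [1.4, -0.1, 0.1]
finger_gap: 0.0928
gripper_force: 0.0
```

Run:
```python
from h import *
state(); c=cam('wrist'); print(c[3],c[4][:,2])
go(.42,.09,.30,-11)
```

```text
t 1.15 p [ 0.3765 -0.1218  0.2886] yaw -11.06 gap 0.0928 F [ 1.43 -0.05  0.12] q6 1.39
[ 0.45199838 -0.13619505  0.43492995] [-0.27115147  0.05292286 -0.96108067]
go [   2.  -216.2  -11.4] [ 0.01 -0.04 -0.06]
```

Call:
send_rows --commands '[20, -45, -5, 0, 0, 0, 93, 40, -90, -11, 0, 0, 0, 93, 60, -135, -11, 0, 0, 0, 93, 70, -180, -11, 0, 0, 0, 93, 80, -226, -11, 0, 0, 0, 93, 80, -226, -11, 0, 0, 0, 93, 80, -226, -11, 0, 0, 0, 93, 80, -226, -11, 0, 0, 0, 93]'

```text
t: 1.95
position: [0.4984, 0.0821, 0.2994]
tcp_rot: [0.0, 0.995, -0.096, -0.0]
ft_force: [-0.4, -0.6, 0.5]
finger_gap: 0.0931
gripper_force: 0.0
```

Run:
```python
from h import *
state(); shot('wrist','w1'); c=cam('wrist'); print(repr(c))
for P in[(.492,.085,.121),(.492,.085,.095),(.492,.085,.004)]: print(w2px('wrist',P,c))
```

```text
t 1.95 p [0.4984 0.0821 0.2994] yaw -11.06 gap 0.0931 F [-0.37 -0.56  0.55] q6 1.88
(np.float64(432.6974311470537), 314.57777684818905, 237.67530857671935, array([0.57389646, 0.06742863, 0.4458142 ]), array([[-1.93364784e-01, -9.42832344e-01, -2.71435501e-01],
       [-9.81126867e-01,  1.85919617e-01,  5.31410097e-02],
       [ 3.62121677e-04,  2.76588263e-01, -9.60988450e-01]]))
[312.61437724 225.59883776]
[312.73922882 217.79983704]
[313.06647602 197.35795603]
```

View pics/w1.png

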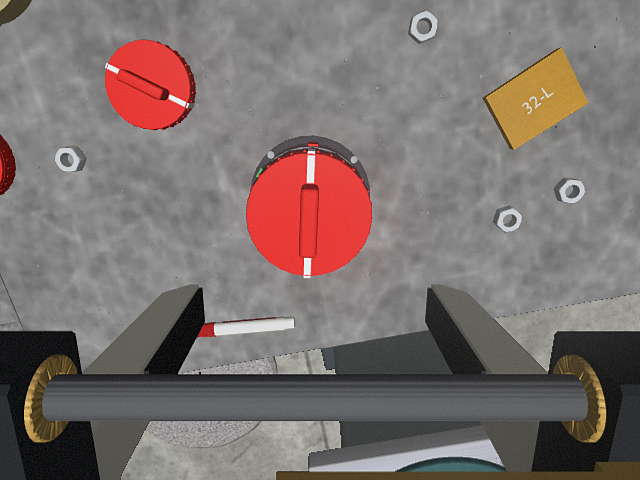

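Wrist view: cap disc centred at about (309,214), bar nearly vertical, and the red pointer seen above the cap at (313,145). Nuts at (424,26), (70,159), (508,219) and (571,191).

```bash
cat > m1.py <<'E'
from h import *
im=cv2.imread('pics/w1.png')[:,:,::-1].astype(int); c=cam('wrist')
r,g,b=im[...,0],im[...,1],im[...,2]
red=((r>140)&(g<80)&(b<80)).astype(np.uint8); red[:, :240]=0; red[:,380:]=0; red[285:]=0; red[:152]=0
cs,_=cv2.findContours(red,0,1);k=max(cs,key=cv2.contourArea);e=cv2.fitEllipse(cv2.convexHull(k));print(e,px2w('wrist',*e[0],.095,c))
# white marks
wm=((r>190)&(g>190)&(b>190)); 
ends=[]
for v0,v1,z in[(150,185,.0955),(256,280,.0955)]:
    ys,xs=np.nonzero(wm[v0:v1,295:325]); ends.append(px2w('wrist',xs.mean()+295,ys.mean()+v0,z,c))
d=ends[0]-ends[1]; print('marks',ends,np.degrees(np.arctan2(d[1],d[0])))
# bar top edge columns
dark=r[:,:]
for u,v in[(424,26),(70,159),(508,219),(571,191)]:
    a,bb=max(v-25,0),u-25
    p=im[a:v+26,bb:u+26].sum(2); k=cv2.morphologyEx((p>460).astype(np.uint8),cv2.MORPH_CLOSE,np.ones((3,3)))
    n,l,s,ce=cv2.connectedComponentsWithStats(k); i=1+np.argmax(s[1:,4])
    cs,_=cv2.findContours((l==i).astype(np.uint8),0,1); kk=max(cs,key=cv2.contourArea)
    (x,y),rad=cv2.minEnclosingCircle(kk); h=cv2.convexHull(kk).reshape(-1,2)+[bb,a]
    # hexagon orientation: phase of 6th harmonic of the radius, on plane z=.013
    W=np.array([px2w('wrist',*q,.013,c)[:2] for q in h]); ctr=px2w('wrist',x+bb,y+a,.008,c)
    print('nut',np.round([x+bb,y+a,rad],1),np.round(ctr,4),s[i])
E
python3 m1.py
python3 - <<'E'
import cv2,numpy as np
i=cv2.imread('pics/w1.png')
t=[cv2.resize(i[max(v-22,0):max(v-22,0)+44,u-22:u+22],(390,290),interpolation=2) for u,v in[(424,26),(70,159),(508,219),(571,191)]]
cv2.imwrite('pics/c1.png',np.vstack([np.hstack(t[:2]),np.hstack(t[2:])]))
E
```

```text
((308.778076171875, 212.73715209960938), (124.89173126220703, 126.29937744140625), 94.21997833251953) [0.49686858 0.08738592 0.095     ]
marks [array([0.53348128, 0.07876881, 0.0955    ]), array([0.45059622, 0.09831712, 0.0955    ])] -13.270609354493754
nut [423.5  25.5  14.9] [ 0.6307 -0.0464  0.008 ] [ 12  10  27  30 394]
nut [ 69.5 165.5  20.1] [0.5719 0.3186 0.008 ] [ 10  14  32  35 421]
nut [509.5 220.   12.5] [ 0.4298 -0.1111  0.008 ] [ 15  14  24  24 284]
nut [571.8 191.2  13.1] [ 0.4478 -0.1757  0.008 ] [ 13  14  26  23 306]
```

View pics/c1.png

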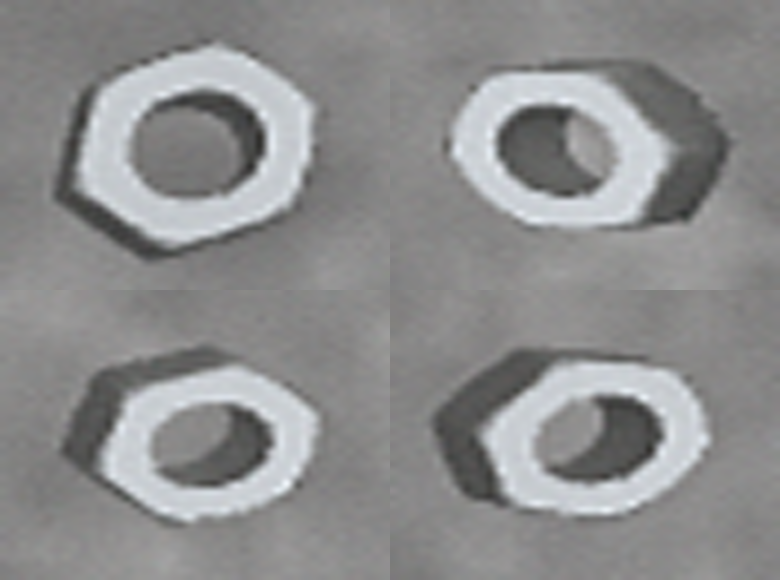

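Run:
```python
from h import *
go(.495,.0873,.117,-13)
```

```text
go [ -4.4  -4.7 182.5] [ 0.   -0.02  1.9 ]
```

Call:
send_rows --commands '[-4.4, -4.7, 40, 0, 0, 1.9, 93, -4.4, -4.7, 85, 0, 0, 1.9, 93, -4.4, -4.7, 130, 0, 0, 1.9, 70, -4.4, -4.7, 165, 0, 0, 1.9, 50, -4.4, -4.7, 182.5, 0, 0, 1.9, 40, -4.4, -4.7, 182.5, 0, 0, 1.9, 20, -4.4, -4.7, 182.5, 0, 0, 1.9, 10, -4.4, -4.7, 182.5, 0, 0, 1.9, 10, -4.4, -4.7, 182.5, 0, 0, 1.9, 10]' --grip_force 20

```text
t: 2.9
position: [0.4957, 0.0881, 0.1182]
tcp_rot: [-0.0, 0.994, -0.113, 0.001]
ft_force: [-0.2, 0.2, -0.0]
finger_gap: 0.0415
gripper_force: 0.0
```

Run:
```python
from h import *
state()
```

```text
t 2.9 p [0.4957 0.0881 0.1182] yaw -12.95 gap 0.0415 F [-0.18  0.18 -0.01] q6 1.92
```

Call:
send_rows --commands '[0, 0, 0, 0, 0, 0, 10, 0, 0, 0, 0, 0, 0, 10, 0, 0, 0, 0, 0, 0, 10, 0, 0, 0, 0, 0, 0, 10, 0, 0, 0, 0, 0, 0, 10, 0, 0, 0, 0, 0, 0, 10]' --grip_force 60

```text
t: 3.5
position: [0.4952, 0.0882, 0.117]
tcp_rot: [0.0, 0.994, -0.113, -0.0]
ft_force: [-2.2, -2.6, 2.6]
finger_gap: 0.0134
gripper_force: 60.0
```

Run:
```python
from h import *
state(); s=telemetry.sense(); print(s['torque'],s['gripper_force'])
```

```text
t 3.5 p [0.4952 0.0882 0.117 ] yaw -12.93 gap 0.0134 F [-2.23 -2.57  2.58] q6 1.92
[-0.34379858  0.24919929 -0.09946422] 59.999563694000244
```

Call:
send_rows --commands '[0, 0, 3, 0, 0, 0, 10, 0, 0, 6, 0, 0, 0, 10, 0, 0, 8, 0, 0, 0, 10, 0, 0, 8, 0, 0, 0, 10, 0, 0, 8, 0, 0, 0, 10]'

```text
t: 4.0
position: [0.4954, 0.0883, 0.1096]
tcp_rot: [0.0, 0.994, -0.113, 0.0]
ft_force: [-4.3, -2.3, 10.1]
finger_gap: 0.0137
gripper_force: 60.0
```

Run:
```python
from h import *
state(); s=telemetry.sense(); print(s['torque'],s['gripper_force'])
```

```text
t 4.0 p [0.4954 0.0883 0.1096] yaw -12.93 gap 0.0137 F [-4.34 -2.34 10.07] q6 1.92
[-0.41849497  0.83128029 -0.04049644] 60.00163972377777
```

Call:
send_rows --commands '[0, 0, 0.7, 0, 0, 0, 10, 0, 0, 0.7, 0, 0, -8, 10, 0, 0, 0.7, 0, 0, -16, 10, 0, 0, 0.7, 0, 0, -24, 10]'

```text
t: 4.4
position: [0.4959, 0.0885, 0.1092]
tcp_rot: [-0.0, 0.995, 0.099, 0.001]
ft_force: [0.2, -0.2, 10.3]
finger_gap: 0.0135
gripper_force: 60.1
```

Run:
```python
from h import *
state(); s=telemetry.sense(); print(s['torque'],s['gripper_force'])
```

```text
t 4.4 p [0.4959 0.0885 0.1092] yaw 11.39 gap 0.0135 F [ 0.21 -0.16 10.31] q6 1.5
[ 0.01071885  0.12065191 -0.35905549] 60.06916344165802
```

Call:
send_rows --commands '[0, 0, 0, 0, 0, -8, 10, 0, 0, 0, 0, 0, -16, 10, 0, 0, 0, 0, 0, -24, 10, 0, 0, 0, 0, 0, -30, 10, 0, 0, 0, 0, 0, -36, 10, 0, 0, 0, 0, 0, -36, 10, 0, 0, 0, 0, 0, -36, 10]'

```text
t: 5.1
position: [0.4959, 0.0885, 0.1092]
tcp_rot: [0.0, 0.917, 0.399, 0.001]
ft_force: [-0.3, 1.0, 10.3]
finger_gap: 0.0136
gripper_force: 60.0
```

Run:
```python
from h import *
state(); s=telemetry.sense(); print(s['torque'],s['gripper_force'])
```

```text
t 5.1 p [0.4959 0.0885 0.1092] yaw 47.09 gap 0.0136 F [-0.29  1.02 10.32] q6 0.87
[-0.03187103  0.13943175  0.01945117] 60.004903078079224
```

Call:
send_rows --commands '[0, 0, -4, 0, 0, 0, 10, 0, 0, -8, 0, 0, 0, 10, 0, 0, -12, 0, 0, 0, 10, 0, 0, -16, 0, 0, 0, 10, 0, 0, -24, 0, 0, 0, 10, 0, 0, -34, 0, 0, 0, 10]'

```text
t: 5.7
position: [0.4949, 0.0883, 0.1422]
tcp_rot: [-0.0, 0.917, 0.399, -0.001]
ft_force: [-0.4, -0.0, -0.9]
finger_gap: 0.0136
gripper_force: 60.0
```

Run:
```python
from h import *
state(); shot('side','s1')
go(.60,.05,.17,47)
```

```text
t 5.7 p [0.4949 0.0883 0.1422] yaw 47.07 gap 0.0136 F [-0.42 -0.04 -0.9 ] q6 0.88
go [ 43.  102.6 -25.5] [ 0.04 -0.06  0.07]
```

View pics/s1.png

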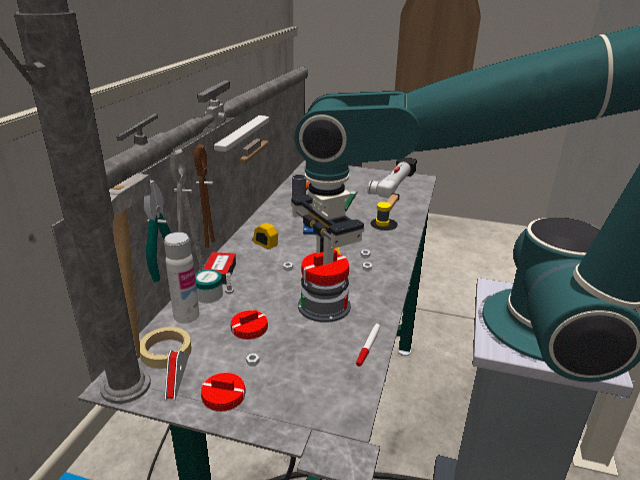

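The side view shows the cap lifted clear above the neck in the gripper. I'll set it down at a free spot near (0.475, 0.235).

Run:
```python
from h import *
go(.475,.235,.17,47);go(.475,.235,.0495,47)
```

```text
go [  93.4 -114.9  -25.6] [ 0.04 -0.06  0.07]
go [  93.2 -115.    94.9] [ 0.04 -0.06  0.07]
```

Call:
send_rows --commands '[0, 0, -26, 0, 0, 0, 10, 24, -29, -26, 0, 0, 0, 10, 48, -58, -26, 0, 0, 0, 10, 72, -88, -26, 0, 0, 0, 10, 93, -115, -26, 0, 0, 0, 10, 93, -115, 15, 0, 0, 0, 10, 93, -115, 55, 0, 0, 0, 10, 93, -115, 80, 0, 0, 0, 10, 93, -115, 90, 0, 0, 0, 10, 93, -115, 95, 0, 0, 0, 10]'

```text
t: 6.75
position: [0.474, 0.2347, 0.0487]
tcp_rot: [-0.0, 0.917, 0.399, -0.001]
ft_force: [-37.6, -14.6, 66.0]
finger_gap: 0.013
gripper_force: 60.0
```

Run:
```python
from h import *
state()
```

```text
t 6.75 p [0.474  0.2347 0.0487] yaw 47.07 gap 0.013 F [-37.56 -14.56  65.96] q6 1.16
```

Call:
send_rows --commands '[0, 0, -1, 0, 0, 0, 10, 0, 0, -1.5, 0, 0, 0, 30, 0, 0, -1.5, 0, 0, 0, 45, 0, 0, -1.5, 0, 0, 0, 60, 0, 0, -1.5, 0, 0, 0, 60]' --grip_force 20

```text
t: 7.25
position: [0.4745, 0.2347, 0.0489]
tcp_rot: [0.0, 0.917, 0.399, 0.0]
ft_force: [-0.9, -0.6, -0.1]
finger_gap: 0.0412
gripper_force: 0.0
```

Run:
```python
from h import *
state()
go(.5,.18,.3,-12)
```

```text
t 7.25 p [0.4745 0.2347 0.0489] yaw 47.06 gap 0.0412 F [-0.87 -0.55 -0.14] q6 1.16
go [ -22.6   56.  -251.1] [-0.000e+00 -2.000e-02  5.906e+01]
```

Run:
```python
from h import *
go(.565,.317,.2,30)
```

```text
go [ 121.9   10.2 -151. ] [ 1.000e-02 -2.000e-02  1.706e+01]
```

Call:
send_rows --commands '[0, 0, -45, 0, 0, 0, 93, 0, 0, -90, 0, 0, 0, 93, 30, 0, -120, 0, 0, 4, 93, 60, 5, -151, 0, 0, 9, 93, 90, 10, -151, 0, 0, 13, 93, 122, 10, -151, 0, 0, 17, 93, 122, 10, -151, 0, 0, 17, 93, 122, 10, -151, 0, 0, 17, 93, 122, 10, -151, 0, 0, 17, 93]'

```text
t: 8.15
position: [0.5644, 0.3168, 0.1996]
tcp_rot: [0.0, 0.966, 0.26, -0.0]
ft_force: [0.2, 0.3, 0.9]
finger_gap: 0.0931
gripper_force: 0.0
```

```bash
cat >> h.py <<'E'
def nuts(name,z=.013,show=True):
    """top faces of nuts in a new wrist picture: world centre, flat-normal angle (deg mod 60), pixel"""
    c=cam('wrist'); im=shot('wrist',name).astype(int)
    m=((im.min(2)>165)&(im.max(2)-im.min(2)<30)).astype(np.uint8); m[330:]=0
    cs,hi=cv2.findContours(m,cv2.RETR_CCOMP,1); out=[]
    for i,k in enumerate(cs):
        if hi[0][i][3]>=0 or cv2.contourArea(k)<150: continue
        ho=[j for j in range(len(cs)) if hi[0][j][3]==i and cv2.contourArea(cs[j])>25]
        if not ho: continue
        h=cv2.convexHull(k).reshape(-1,2)
        W=np.array([px2w('wrist',*q,z,c)[:2] for q in h]).astype(np.float32)
        A=np.linspace(0,60,121); best=[]
        for a in A:   # widths over three normals a, a+60, a+120: smallest sum is across flats
            w=[];o=[]
            for b in(a,a+60,a+120):
                n=np.array([np.cos(np.radians(b)),np.sin(np.radians(b))]); q=W@n; w.append(np.ptp(q)); o.append((q.max()+q.min())/2)
            best.append(sum(w)/3)
        j=int(np.argmin(best)); a=A[j]; N=np.array([[np.cos(np.radians(b)),np.sin(np.radians(b))] for b in(a,a+60,a+120)])
        o=[(np.max(W@n)+np.min(W@n))/2 for n in N]; ctr=np.linalg.lstsq(N,np.array(o),rcond=None)[0]
        u,v=h.mean(0); print('nut px',round(u),round(v),'ctr',np.round(ctr,4),'flat',a,'width',round(best[j],4)); out.append((ctr,a))
    return out
E
python3 - <<'E'
from h import *
state(); nuts('n1')
E
```

```text
t 8.15 p [0.5644 0.3168 0.1996] yaw 30.11 gap 0.0931 F [0.17 0.26 0.91] q6 1.52
nut px 324 200 ctr [0.5779 0.3171] flat 0.0 width 0.0232
nut px 77 118 ctr [0.5356 0.5043] flat 14.0 width 0.0399
```

View pics/n1.png

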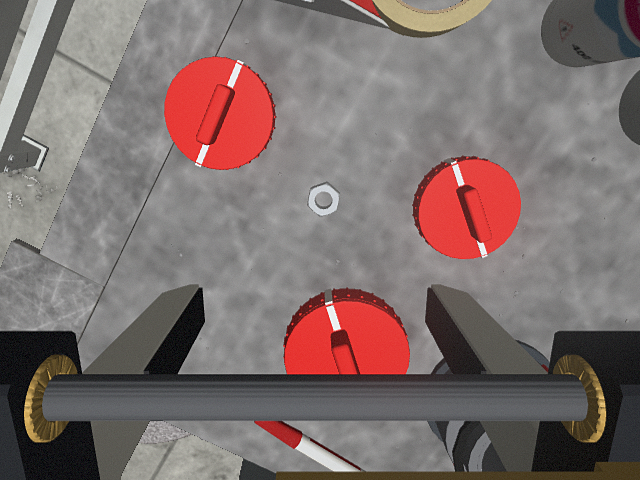

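Nut at pixel (324,200), with the cap below it at (345,345) and look-alike caps on both sides. Grasping with a part opening to stay clear of them.

Run:
```python
from h import *
go(.578,.317,.021,30)
```

```text
go [ 11.9   6.6 178.9] [ 0.   -0.01  0.09]
```

Call:
send_rows --commands '[12, 6.6, 20, 0, 0, 0, 45, 12, 6.6, 40, 0, 0, 0, 45, 12, 6.6, 65, 0, 0, 0, 45, 12, 6.6, 105, 0, 0, 0, 45, 12, 6.6, 140, 0, 0, 0, 45, 12, 6.6, 165, 0, 0, 0, 45, 12, 6.6, 177, 0, 0, 0, 45, 12, 6.6, 178, 0, 0, 0, 42, 12, 6.6, 178, 0, 0, 0, 15, 12, 6.6, 178, 0, 0, 0, 15]' --grip_force 25

```text
t: 9.2
position: [0.5792, 0.3178, 0.0236]
tcp_rot: [-0.0, 0.966, 0.259, 0.001]
ft_force: [0.4, -0.1, 1.1]
finger_gap: 0.0302
gripper_force: 0.0
```

Call:
send_rows --commands '[0, 0, 0, 0, 0, 0, 15, 0, 0, 0, 0, 0, 0, 15, 0, 0, 0, 0, 0, 0, 15, 0, 0, 0, 0, 0, 0, 15]'

```text
t: 9.6
position: [0.5792, 0.3178, 0.0235]
tcp_rot: [-0.0, 0.966, 0.259, 0.001]
ft_force: [-1.3, -0.6, 7.7]
finger_gap: 0.0269
gripper_force: 25.0
```

Run:
```python
from h import *
state()
go(.496,.0885,.21,30);go(.496,.0885,.11,30)
```

```text
t 9.6 p [0.5792 0.3178 0.0235] yaw 30.07 gap 0.0269 F [-1.34 -0.6   7.67] q6 1.51
go [-186.5  156.8 -186.9] [ 0.01 -0.13  0.07]
go [-186.7  156.8  -86.9] [ 0.01 -0.13  0.07]
```

Call:
send_rows --commands '[0, 0, -40, 0, 0, 0, 15, 0, 0, -85, 0, 0, 0, 15, -30, 25, -110, 0, 0, 0, 15, -62, 52, -120, 0, 0, 0, 15, -95, 80, -120, 0, 0, 0, 15, -127, 106, -120, 0, 0, 0, 15, -159, 133, -120, 0, 0, 0, 15, -187, 157, -110, 0, 0, 0, 15, -187, 157, -92, 0, 0, 0, 15, -187, 157, -85, 0, 0, 0, 15]'

```text
t: 10.6
position: [0.4949, 0.0872, 0.1062]
tcp_rot: [-0.0, 0.966, 0.259, 0.0]
ft_force: [-0.3, 0.5, -0.1]
finger_gap: 0.0272
gripper_force: 25.0
```

Call:
send_rows --commands '[0, 0, 0, 0, 0, 0, 15, 0, 0, 0, 0, 0, 0, 15, 0, 0, 0, 0, 0, 0, 45, 0, 0, 0, 0, 0, 0, 45, 0, 0, 0, 0, 0, 0, 45]'

```text
t: 11.1
position: [0.4955, 0.0883, 0.107]
tcp_rot: [0.0, 0.966, 0.26, 0.0]
ft_force: [0.5, -0.4, 0.7]
finger_gap: 0.0436
gripper_force: 0.0
```

Run:
```python
from h import *
state()
go(.62,-.045,.21,-10)
```

```text
t 11.1 p [0.4955 0.0883 0.107 ] yaw 30.1 gap 0.0436 F [ 0.52 -0.37  0.66] q6 1.17
go [  40.9  177.7 -102.9] [ 0.00e+00 -2.00e-02  4.01e+01]
```

Rise and look at nut 2 (0.631,-0.046).

Call:
send_rows --commands '[0, 0, -45, 0, 0, 0, 70, 0, 0, -90, 0, 0, 0, 93, 10, 44, -103, 0, 0, 8, 93, 20, 88, -103, 0, 0, 16, 93, 30, 132, -103, 0, 0, 24, 93, 41, 178, -103, 0, 0, 32, 93, 41, 178, -103, 0, 0, 40, 93, 41, 178, -103, 0, 0, 40, 93, 41, 178, -103, 0, 0, 40, 93]'

```text
t: 12.0
position: [0.6198, -0.0451, 0.2097]
tcp_rot: [-0.0, 0.996, -0.084, -0.0]
ft_force: [-1.2, 0.3, -0.6]
finger_gap: 0.0931
gripper_force: 0.0
```

Run:
```python
from h import *
state(); nuts('n2')
```

```text
t 12.0 p [ 0.6198 -0.0451  0.2097] yaw -9.67 gap 0.0931 F [-1.25  0.27 -0.58] q6 1.63
nut px 312 198 ctr [ 0.6302 -0.045 ] flat 8.5 width 0.0228
nut px 26 51 ctr [0.7772 0.148 ] flat 9.0 width 0.047
nut px 151 18 ctr [0.7816 0.039 ] flat 50.5 width 0.0526
```

View pics/n2.png

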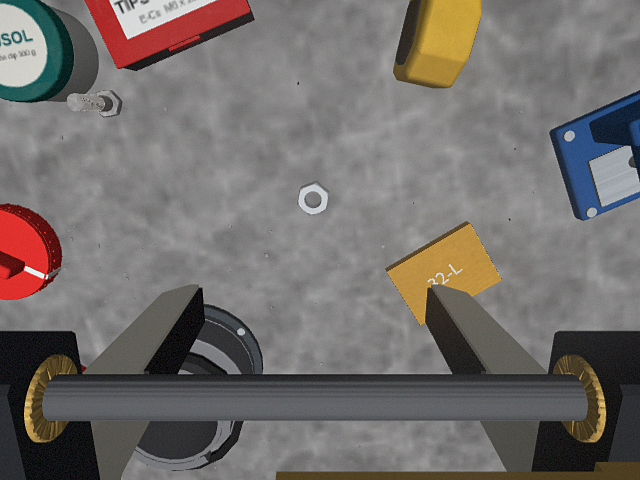

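Nut at pixel (312,198), clear of the plate; the open pot is at lower left.

Run:
```python
from h import *
go(.6302,-.045,.0215,-21.5)
```

```text
go [ 10.3  -1.7 188.4] [-1.000e-02 -1.000e-02  1.184e+01]
```

Call:
send_rows --commands '[10.3, -1.7, 20, 0, 0, 6, 50, 10.3, -1.7, 50, 0, 0, 12, 50, 10.3, -1.7, 90, 0, 0, 12, 50, 10.3, -1.7, 130, 0, 0, 12, 50, 10.3, -1.7, 165, 0, 0, 12, 50, 10.3, -1.7, 186, 0, 0, 12, 50, 10.3, -1.7, 188, 0, 0, 12, 45, 10.3, -1.7, 188, 0, 0, 12, 15, 10.3, -1.7, 188, 0, 0, 12, 15, 10.3, -1.7, 188, 0, 0, 12, 15]'

```text
t: 13.05
position: [0.6307, -0.0454, 0.0227]
tcp_rot: [-0.0, 0.982, -0.19, 0.001]
ft_force: [-0.3, 1.7, 3.8]
finger_gap: 0.0271
gripper_force: 25.0
```

Call:
send_rows --commands '[0, 0, 0, 0, 0, 0, 15, 0, 0, 0, 0, 0, 0, 15, 0, 0, 0, 0, 0, 0, 15, 0, 0, 0, 0, 0, 0, 15]'

```text
t: 13.45
position: [0.6307, -0.0454, 0.0227]
tcp_rot: [-0.0, 0.982, -0.19, 0.0]
ft_force: [-3.0, 1.4, 7.2]
finger_gap: 0.0271
gripper_force: 25.0
```

Run:
```python
from h import *
state()
go(.496,.0885,.108,-21.5)
```

```text
t 13.45 p [ 0.6307 -0.0454  0.0227] yaw -21.91 gap 0.0271 F [-2.97  1.39  7.23] q6 1.84
go [-174.9  -74.   -85.4] [-0.04 -0.04 -0.41]
```

Call:
send_rows --commands '[0, 0, -45, 0, 0, 0, 15, 0, 0, -90, 0, 0, 0, 15, -40, -17, -110, 0, 0, 0, 15, -80, -34, -120, 0, 0, 0, 15, -120, -51, -120, 0, 0, 0, 15, -160, -68, -115, 0, 0, 0, 15, -175, -74, -95, 0, 0, 0, 15, -175, -74, -85, 0, 0, 0, 15, -175, -74, -85, 0, 0, 0, 15, -175, -74, -85, 0, 0, 0, 15]'

```text
t: 14.45
position: [0.4965, 0.0877, 0.1071]
tcp_rot: [0.0, 0.982, -0.191, 0.0]
ft_force: [0.1, -0.2, 0.7]
finger_gap: 0.0269
gripper_force: 25.0
```

Call:
send_rows --commands '[0, 0, 0, 0, 0, 0, 45, 0, 0, 0, 0, 0, 0, 45, 0, 0, 0, 0, 0, 0, 45, 0, 0, -45, 0, 0, 0, 70, 0, 0, -90, 0, 0, 0, 93, 0, 0, -95, 0, 0, 0, 93]'

```text
t: 15.05
position: [0.4974, 0.0884, 0.2076]
tcp_rot: [-0.001, 0.982, -0.19, 0.003]
ft_force: [1.1, -0.5, 0.2]
finger_gap: 0.0645
gripper_force: 0.0
```

Run:
```python
from h import *
state()
go(.435,-.12,.21,-10)
```

```text
t 15.05 p [0.4974 0.0884 0.2076] yaw -21.94 gap 0.0645 F [ 1.06 -0.49  0.19] q6 2.08
go [ 20.  216.6  -3. ] [ -0.16  -0.39 -11.94]
```

Call:
send_rows --commands '[4, 43, 0, 0, 0, -4, 93, 8, 86, 0, 0, 0, -8, 93, 12, 130, 0, 0, 0, -12, 93, 16, 173, 0, 0, 0, -12, 93, 20, 217, 0, 0, 0, -12, 93, 20, 217, 0, 0, 0, -12, 93, 20, 217, 0, 0, 0, -12, 93]'

```text
t: 15.75
position: [0.433, -0.1212, 0.2015]
tcp_rot: [-0.0, 0.996, -0.088, -0.0]
ft_force: [-0.1, 0.5, 0.3]
finger_gap: 0.0929
gripper_force: 0.0
```

Run:
```python
from h import *
state(); n=nuts('n3')
go(*n[0][0],.0215,n[0][1]-30)
```

```text
t 15.75 p [ 0.433  -0.1212  0.2015] yaw -10.08 gap 0.0929 F [-0.05  0.53  0.3 ] q6 1.42
nut px 301 218 ctr [ 0.4317 -0.1088] flat 12.0 width 0.0229
nut px 377 182 ctr [ 0.4498 -0.1728] flat 48.0 width 0.023
go [ -3.5 -11.1 180. ] [-0.02  0.01  8.02]
```

View pics/n3.png

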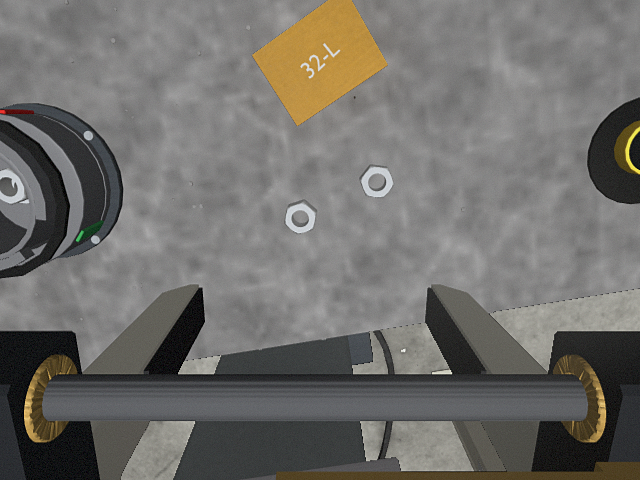

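Nuts at (301,218) and (377,182). A nut is visible inside the pot at left.

Call:
send_rows --commands '[-3.5, -11, 25, 0, 0, 8, 40, -3.5, -11, 50, 0, 0, 8, 40, -3.5, -11, 75, 0, 0, 8, 40, -3.5, -11, 110, 0, 0, 8, 40, -3.5, -11, 145, 0, 0, 8, 40, -3.5, -11, 170, 0, 0, 8, 40, -3.5, -11, 180, 0, 0, 8, 40, -3.5, -11, 180, 0, 0, 8, 40, -3.5, -11, 180, 0, 0, 8, 15, -3.5, -11, 180, 0, 0, 8, 15]'

```text
t: 16.8
position: [0.4323, -0.1087, 0.0226]
tcp_rot: [0.0, 0.988, -0.155, 0.001]
ft_force: [-0.4, -0.7, 0.4]
finger_gap: 0.0282
gripper_force: 0.1
```

Call:
send_rows --commands '[0, 0, 0, 0, 0, 0, 15, 0, 0, 0, 0, 0, 0, 15, 0, 0, 0, 0, 0, 0, 15, 0, 0, 0, 0, 0, 0, 15]'

```text
t: 17.2
position: [0.4323, -0.1088, 0.0225]
tcp_rot: [-0.0, 0.988, -0.156, 0.001]
ft_force: [0.5, 3.6, 7.3]
finger_gap: 0.0269
gripper_force: 25.0
```

Run:
```python
from h import *
state()
go(.492,.0885,.108,-18)
```

```text
t 17.2 p [ 0.4323 -0.1088  0.0225] yaw -17.94 gap 0.0269 F [0.55 3.64 7.31] q6 1.58
go [  -3.8 -206.2  -85.3] [-0.04 -0.08  0.06]
```

Call:
send_rows --commands '[0, 0, -45, 0, 0, 0, 15, 0, 0, -90, 0, 0, 0, 15, 0, -35, -115, 0, 0, 0, 15, 0, -80, -120, 0, 0, 0, 15, 0, -125, -120, 0, 0, 0, 15, 0, -170, -115, 0, 0, 0, 15, -4, -206, -100, 0, 0, 0, 15, -4, -206, -86, 0, 0, 0, 15, -4, -206, -85, 0, 0, 0, 15, -4, -206, -85, 0, 0, 0, 15]'

```text
t: 18.2
position: [0.4911, 0.0875, 0.1067]
tcp_rot: [0.0, 0.988, -0.156, -0.0]
ft_force: [-0.2, 0.6, -0.1]
finger_gap: 0.0268
gripper_force: 25.0
```

Call:
send_rows --commands '[0, 0, 0, 0, 0, 0, 45, 0, 0, 0, 0, 0, 0, 45, 0, 0, 0, 0, 0, 0, 45, 0, 0, -45, 0, 0, 0, 70, 0, 0, -90, 0, 0, 0, 93, 0, 0, -95, 0, 0, 0, 93]'

```text
t: 18.8
position: [0.4928, 0.0882, 0.2077]
tcp_rot: [-0.001, 0.988, -0.156, 0.004]
ft_force: [-0.1, 0.2, -0.2]
finger_gap: 0.0644
gripper_force: 0.0
```

Run:
```python
from h import *
state()
go(.447,-.173,.21,-12)
```

```text
t 18.8 p [0.4928 0.0882 0.2077] yaw -17.96 gap 0.0644 F [-0.08  0.22 -0.23] q6 2.01
go [ 36.9 262.6  -2.8] [-0.16 -0.41 -5.96]
```

Call:
send_rows --commands '[6, 44, 0, 0, 0, -3, 93, 12, 88, 0, 0, 0, -6, 93, 18, 132, 0, 0, 0, -6, 93, 24, 176, 0, 0, 0, -6, 93, 30, 220, 0, 0, 0, -6, 93, 37, 262, 0, 0, 0, -6, 93, 37, 262, 0, 0, 0, -6, 93, 37, 262, 0, 0, 0, -6, 93]'

```text
t: 19.6
position: [0.4455, -0.1732, 0.2014]
tcp_rot: [-0.0, 0.994, -0.105, -0.0]
ft_force: [-0.4, -0.5, -0.0]
finger_gap: 0.0929
gripper_force: 0.0
```

Run:
```python
from h import *
state(); n=nuts('n4')
for k in n: go(*k[0],.0215,k[1]-30-60*(k[1]>40)+0); print(k)
```

```text
t 19.6 p [ 0.4455 -0.1732  0.2014] yaw -12.07 gap 0.0929 F [-0.41 -0.55 -0.04] q6 1.36
nut px 313 210 ctr [ 0.4496 -0.1728] flat 44.5 width 0.0228
go [  3.9  -0.4 180. ] [-1.000e-02  1.000e-02  3.352e+01]
(array([ 0.44964165, -0.17277231]), np.float64(44.5))
```

Call:
send_rows --commands '[3.9, -0.5, 25, 0, 0, -8, 45, 3.9, -0.5, 50, 0, 0, -16, 45, 3.9, -0.5, 75, 0, 0, -24, 45, 3.9, -0.5, 110, 0, 0, -26.5, 45, 3.9, -0.5, 145, 0, 0, -26.5, 45, 3.9, -0.5, 170, 0, 0, -26.5, 45, 3.9, -0.5, 180, 0, 0, -26.5, 45, 3.9, -0.5, 180, 0, 0, -26.5, 40, 3.9, -0.5, 180, 0, 0, -26.5, 15, 3.9, -0.5, 180, 0, 0, -26.5, 15]'

```text
t: 20.65
position: [0.4504, -0.1726, 0.0227]
tcp_rot: [0.0, 0.992, 0.127, 0.001]
ft_force: [0.7, -0.1, 0.2]
finger_gap: 0.0283
gripper_force: 0.1
```

Call:
send_rows --commands '[0, 0, 0, 0, 0, 0, 15, 0, 0, 0, 0, 0, 0, 15, 0, 0, 0, 0, 0, 0, 15, 0, 0, 0, 0, 0, 0, 15]'

```text
t: 21.05
position: [0.4503, -0.1727, 0.0227]
tcp_rot: [0.0, 0.992, 0.127, 0.001]
ft_force: [-0.3, 2.8, 7.9]
finger_gap: 0.0271
gripper_force: 25.0
```

Run:
```python
from h import *
state()
go(.499,.0885,.108,14.5)
```

```text
t 21.05 p [ 0.4503 -0.1727  0.0227] yaw 14.56 gap 0.0271 F [-0.34  2.81  7.89] q6 0.9
go [ 112.9 -240.5  -85.2] [ 0.02 -0.09  0.06]
```

Call:
send_rows --commands '[0, 0, -45, 0, 0, 0, 15, 0, 0, -90, 0, 0, 0, 15, 15, -32, -115, 0, 0, 0, 15, 34, -72, -120, 0, 0, 0, 15, 53, -114, -120, 0, 0, 0, 15, 72, -155, -120, 0, 0, 0, 15, 92, -196, -115, 0, 0, 0, 15, 113, -240, -105, 0, 0, 0, 15, 113, -240, -86, 0, 0, 0, 15, 113, -240, -85, 0, 0, 0, 15]'

```text
t: 22.05
position: [0.4977, 0.089, 0.1047]
tcp_rot: [0.0, 0.992, 0.128, -0.002]
ft_force: [0.4, -0.6, 0.1]
finger_gap: 0.0266
gripper_force: 25.0
```

Call:
send_rows --commands '[0, 0, 0, 0, 0, 0, 15, 0, 0, 0, 0, 0, 0, 45, 0, 0, 0, 0, 0, 0, 45, 0, 0, 0, 0, 0, 0, 45, 0, 0, -45, 0, 0, 0, 70, 0, 0, -90, 0, 0, 0, 93, 0, 0, -110, 0, 0, 0, 93, 0, 0, -110, 0, 0, 0, 93, 0, 0, -110, 0, 0, 0, 93]'

```text
t: 22.95
position: [0.4987, 0.0877, 0.2166]
tcp_rot: [-0.0, 0.992, 0.127, 0.0]
ft_force: [-0.4, -0.2, -0.8]
finger_gap: 0.0801
gripper_force: 0.0
```

Run:
```python
from h import *
state(); c=cam('wrist'); print(repr(c)); shot('wrist','w5'); shot('top','t5')
go(.47,.235,.24,47)
```

```text
t 22.95 p [0.4987 0.0877 0.2166] yaw 14.54 gap 0.0801 F [-0.4  -0.2  -0.83] q6 1.44
(np.float64(432.6974311470537), 314.57777684818905, 237.67530857671935, array([0.57320286, 0.10732721, 0.36285403]), array([[ 2.50250057e-01, -9.30422532e-01, -2.67747682e-01],
       [-9.68181237e-01, -2.40500898e-01, -6.91694344e-02],
       [-3.67574405e-05,  2.76537936e-01, -9.61003001e-01]]))
go [   9.5 -149.6  -24.6] [ -0.04   0.09 -32.45]
```

View pics/w5.png

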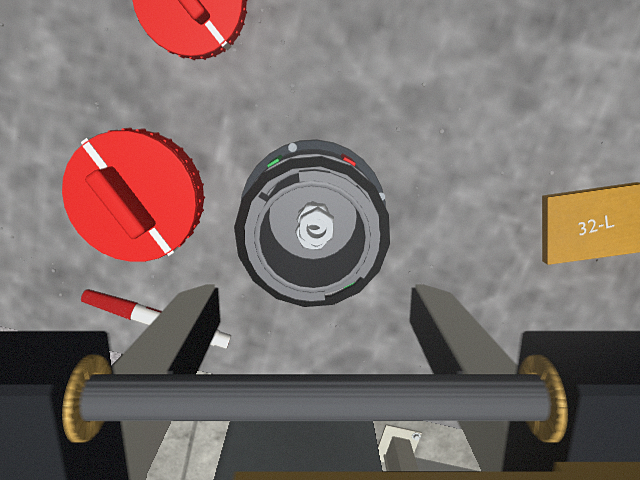

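Pot open with the nuts piled in it, stack top at about (315,228). The cap stands at about (130,200), where I left it. Quick check of the cap's centre before I pick it up again at the pose where I let it go.

Run:
```python
from h import *
c=cam('wrist'); im=cv2.imread('pics/w5.png')[:,:,::-1].astype(int); r,g,b=im[...,0],im[...,1],im[...,2]
red=((r>205)&(g<70)&(b<80)).astype(np.uint8); red[:, 210:]=0; red[:100]=0; red[275:]=0
cs,_=cv2.findContours(red,0,1);k=max(cs,key=cv2.contourArea);e=cv2.fitEllipse(cv2.convexHull(k));print(e,px2w('wrist',*e[0],.027,c))
a=px2w('wrist',86,142,.027,c);b2=px2w('wrist',169,252,.027,c);d=a-b2;print((a+b2)/2,np.degrees(np.arctan2(d[1],d[0])),np.hypot(*d[:2]))
go(.4745,.2347,.21,47);go(.4745,.2347,.0485,47)
```

```text
((129.8953857421875, 195.29779052734375), (120.6303939819336, 138.2524871826172), 134.37014770507812) [0.47640196 0.23183414 0.027     ]
[0.4733106  0.23212837 0.027     ] 46.47080237416064 0.10311795028335867
go [  13.8 -148.2    5.4] [ -0.04   0.09 -32.45]
go [  14.1 -148.2  166.9] [ -0.04   0.09 -32.45]
```

Call:
send_rows --commands '[4, -40, 0, 0, 0, -8, 93, 8, -80, 0, 0, 0, -16, 93, 12, -120, 0, 0, 0, -24, 93, 14, -148, 5, 0, 0, -32, 80, 14, -148, 40, 0, 0, -32.4, 60, 14, -148, 80, 0, 0, -32.4, 50, 14, -148, 120, 0, 0, -32.4, 50, 14, -148, 150, 0, 0, -32.4, 50, 14, -148, 164, 0, 0, -32.4, 50, 14, -148, 167, 0, 0, -32.4, 50]' --grip_force 30

```text
t: 24.05
position: [0.4742, 0.2343, 0.0478]
tcp_rot: [0.0, 0.917, 0.398, -0.002]
ft_force: [0.2, -1.2, 1.0]
finger_gap: 0.0501
gripper_force: 0.0
```

Run:
```python
from h import *
state();go(.4745,.2347,.0487,47.05)
```

```text
t 24.05 p [0.4742 0.2343 0.0478] yaw 46.97 gap 0.0501 F [ 0.24 -1.19  1.01] q6 1.16
go [ 0.5 -0.  -0.9] [-0.07  0.17 -0.08]
```

Call:
send_rows --commands '[0, 0, -0.4, 0, 0, 0, 30, 0, 0, -0.4, 0, 0, 0, 10, 0, 0, -0.4, 0, 0, 0, 10, 0, 0, -0.4, 0, 0, 0, 10, 0, 0, -0.4, 0, 0, 0, 10, 0, 0, -0.4, 0, 0, 0, 10, 0, 0, -0.4, 0, 0, 0, 10]'

```text
t: 24.75
position: [0.4753, 0.2348, 0.0506]
tcp_rot: [0.0, 0.917, 0.398, 0.0]
ft_force: [-0.9, -0.2, 5.6]
finger_gap: 0.0135
gripper_force: 30.0
```

Call:
send_rows --commands '[0, 0, 0, 0, 0, 0, 10, 0, 0, -20, 0, 0, 0, 10, 0, 0, -60, 0, 0, 0, 10, 0, 0, -100, 0, 0, 0, 10, 0, 0, -125, 0, 0, 0, 10, 0, 0, -125, 0, 0, 0, 10, 0, 0, -125, 0, 0, 0, 10]' --grip_force 60

```text
t: 25.45
position: [0.4749, 0.2347, 0.1744]
tcp_rot: [-0.0, 0.917, 0.398, -0.0]
ft_force: [0.5, -0.7, -2.0]
finger_gap: 0.0134
gripper_force: 60.0
```

Run:
```python
from h import *
state();go(.4955,.0885,.15,47.1)
im=shot('side','s6'); cv2.imwrite('pics/s6c.png',cv2.resize(im[180:360,240:420,::-1],(540,540),interpolation=2))
```

```text
t 25.45 p [0.4749 0.2347 0.1744] yaw 46.97 gap 0.0134 F [ 0.53 -0.74 -2.02] q6 1.16
go [-92.8 114.8  24.4] [-0.01  0.01 -0.13]
```

View pics/s6c.png

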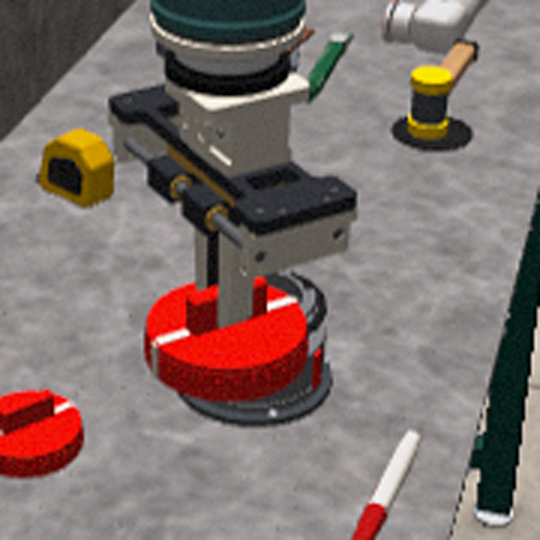

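The side crop shows the cap level in the grip, pot behind it.

Call:
send_rows --commands '[-20, 25, 0, 0, 0, 0, 10, -45, 56, 0, 0, 0, 0, 10, -70, 87, 0, 0, 0, 0, 10, -93, 115, 0, 0, 0, 0, 10, -93, 115, 0, 0, 0, 0, 10, -93, 115, 0, 0, 0, 0, 10, -93, 115, 20, 0, 0, 0, 10, -93, 115, 20, 0, 0, 0, 10, -93, 115, 20, 0, 0, 0, 10]'

```text
t: 26.4
position: [0.4953, 0.0891, 0.1546]
tcp_rot: [-0.0, 0.917, 0.399, -0.001]
ft_force: [-0.3, -0.3, -0.8]
finger_gap: 0.0133
gripper_force: 60.0
```

Run:
```python
from h import *
state();go(.4959,.0885,.1245,47.1)
```

```text
t 26.4 p [0.4953 0.0891 0.1546] yaw 47.04 gap 0.0133 F [-0.28 -0.29 -0.84] q6 0.88
go [ 0.1  0.9 30.1] [-0.06  0.07 -0.06]
```

Call:
send_rows --commands '[0, 0.7, 8, 0, 0, 0, 10, 0, 0.7, 16, 0, 0, 0, 10, 0, 0.7, 22, 0, 0, 0, 10, 0, 0.7, 26, 0, 0, 0, 10, 0, 0.7, 29, 0, 0, 0, 10, 0, 0.7, 31, 0, 0, 0, 10, 0, 0.7, 31, 0, 0, 0, 10]'

```text
t: 27.1
position: [0.496, 0.0881, 0.1239]
tcp_rot: [-0.0, 0.917, 0.399, -0.0]
ft_force: [-3.3, 5.5, -3.2]
finger_gap: 0.0135
gripper_force: 60.0
```

Run:
```python
from h import *
state(); print(telemetry.sense()['torque'])
```

```text
t 27.1 p [0.496  0.0881 0.1239] yaw 46.97 gap 0.0135 F [-3.29  5.46 -3.15] q6 0.88
[ 1.10367412  0.53073198 -0.07938273]
```

Call:
send_rows --commands '[0, -0.5, 3, 0, 0, 0, 10, 0, -0.5, 6, 0, 0, 0, 10, 0, -0.5, 9, 0, 0, 0, 10, 0, -0.5, 12, 0, 0, 0, 10, 0, -0.5, 13, 0, 0, 0, 10, 0, -0.5, 13, 0, 0, 0, 10]'

```text
t: 27.7
position: [0.496, 0.0884, 0.112]
tcp_rot: [-0.0, 0.917, 0.399, 0.0]
ft_force: [-5.9, 5.0, 10.2]
finger_gap: 0.0134
gripper_force: 60.0
```

Run:
```python
from h import *
state(); print(telemetry.sense()['torque'])
```

```text
t 27.7 p [0.496  0.0884 0.112 ] yaw 46.97 gap 0.0134 F [-5.93  4.98 10.19] q6 0.88
[0.75107739 1.09174373 0.02336469]
```

Call:
send_rows --commands '[0, -0.4, 0.9, 0, 0, 0, 10, 0, -0.4, 0.9, 0, 0, 0, 10, 0, -0.4, 0.9, 0, 0, 8, 10, 0, -0.4, 0.9, 0, 0, 16, 10, 0, -0.4, 0.9, 0, 0, 24, 10]'

```text
t: 28.2
position: [0.4965, 0.0882, 0.1115]
tcp_rot: [0.001, 0.981, 0.196, 0.001]
ft_force: [-0.2, -0.2, 9.1]
finger_gap: 0.0138
gripper_force: 60.1
```

Run:
```python
from h import *
state(); print(telemetry.sense()['torque'])
```

```text
t 28.2 p [0.4965 0.0882 0.1115] yaw 22.65 gap 0.0138 F [-0.15 -0.24  9.09] q6 1.3
[-1.98957412e-04  4.61108228e-02  2.53679239e-01]
```

Call:
send_rows --commands '[0, 0, 0.2, 0, 0, 8, 10, 0, 0, 0.2, 0, 0, 16, 10, 0, 0, 0.2, 0, 0, 24, 10, 0, 0, 0.2, 0, 0, 31, 10, 0, 0, 0.2, 0, 0, 36.5, 10, 0, 0, 0.2, 0, 0, 36.5, 10, 0, 0, 0.2, 0, 0, 36.5, 10]'

```text
t: 28.9
position: [0.4965, 0.0882, 0.1113]
tcp_rot: [0.0, 0.993, -0.118, 0.001]
ft_force: [0.9, 0.0, 9.8]
finger_gap: 0.0135
gripper_force: 60.0
```

Run:
```python
from h import *
state(); print(telemetry.sense()['torque'])
```

```text
t 28.9 p [0.4965 0.0882 0.1113] yaw -13.55 gap 0.0135 F [0.92 0.01 9.79] q6 1.93
[ 0.01316948  0.08758159 -0.04318853]
```

Call:
send_rows --commands '[0, 0, -3, 0, 0, 0, 10, 0, 0, -6, 0, 0, 0, 10, 0, 0, -7.5, 0, 0, 0, 10, 0, 0, -7.5, 0, 0, 0, 10]'

```text
t: 29.3
position: [0.4964, 0.0882, 0.1183]
tcp_rot: [0.0, 0.993, -0.118, 0.001]
ft_force: [3.4, -0.9, 4.6]
finger_gap: 0.014
gripper_force: 60.0
```

Run:
```python
from h import *
state(); print(telemetry.sense()['torque'])
```

```text
t 29.3 p [0.4964 0.0882 0.1183] yaw -13.54 gap 0.014 F [ 3.44 -0.87  4.6 ] q6 1.93
[-0.05311019 -0.63433488  0.01035802]
```

Open and back off, then look.

Call:
send_rows --commands '[0, 0, 0, 0, 0, 0, 40, 0, 0, 0, 0, 0, 0, 60, 0, 0, 0, 0, 0, 0, 60, 0, 0, 0, 0, 0, 0, 60, 0, 0, -40, 0, 0, 0, 80, 0, 0, -85, 0, 0, 0, 93, 0, 0, -130, 0, 0, 0, 93, 0, 0, -130, 0, 0, 0, 93]'

```text
t: 30.1
position: [0.4969, 0.0886, 0.2538]
tcp_rot: [-0.001, 0.993, -0.118, 0.004]
ft_force: [0.0, 0.2, -0.3]
finger_gap: 0.0734
gripper_force: 0.0
```

Run:
```python
from h import *
state(); im=shot('wrist','w7'); s=shot('side','s7')
a=cv2.resize(im[100:280,220:400],(400,400),interpolation=2); b=cv2.resize(s[250:330,285:365],(400,400),interpolation=2)
cv2.imwrite('pics/c7.png',np.hstack([a,b])[:,:,::-1])
```

```text
t 30.1 p [0.4969 0.0886 0.2538] yaw -13.53 gap 0.0734 F [ 0.01  0.22 -0.32] q6 1.93
```

View pics/c7.png

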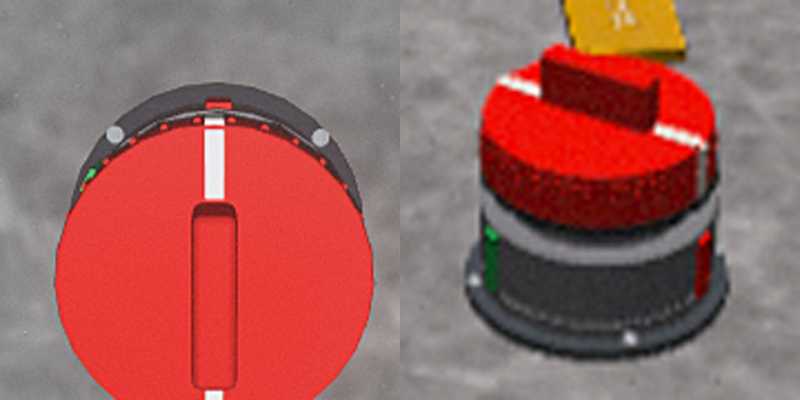

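The cap is locked: white mark directly over the red pointer in both views (crop (215,110) and (705,170)). Now the mallet.

Run:
```python
from h import *
for n in('side0','s7'):
    im=cv2.imread(f'pics/{n}.png')[250:330,285:365]; i=im.astype(int); m=(i[...,2]>150)&(i[...,1]<60)
    ys,xs=np.nonzero(m[:50]); print(n,xs.min(),xs.max(),ys.min(),xs.mean(),ys.mean(),m.sum())
go(.43,-.42,.22,84)
```

```text
side0 17 62 9 39.33819241982507 24.09475218658892 686
s7 16 62 9 38.9362962962963 24.114074074074075 675
go [ 55.  509.8  27.9] [ 5.000e-02 -8.000e-02 -9.753e+01]
```

Call:
send_rows --commands '[5, 45, 0, 0, 0, -8, 93, 10, 92, 0, 0, 0, -16, 93, 16, 140, 0, 0, 0, -24, 93, 22, 188, 0, 0, 0, -32, 93, 28, 236, 0, 0, 0, -40, 93, 34, 285, 0, 0, 0, -48, 93, 40, 335, 0, 0, 0, -56, 93, 46, 385, 0, 0, 0, -64, 93, 51, 435, 5, 0, 0, -72, 93, 55, 480, 15, 0, 0, -80, 93]'

```text
t: 31.2
position: [0.4408, -0.3583, 0.2363]
tcp_rot: [-0.001, 0.848, 0.531, -0.0]
ft_force: [0.7, -0.1, 0.2]
finger_gap: 0.0928
gripper_force: 0.0
```

Run:
```python
from h import *
state();go(.43,-.42,.22,84)
```

```text
t 31.2 p [ 0.4408 -0.3583  0.2363] yaw 64.09 gap 0.0928 F [ 0.65 -0.13  0.19] q6 -0.28
go [-60.2  17.2  16.2] [ -0.06  -0.03 -19.91]
```

Call:
send_rows --commands '[-30, 8, 8, 0, 0, -8, 93, -55, 15, 16, 0, 0, -15, 93, -56, 15, 16, 0, 0, -18, 93, -56, 15, 16, 0, 0, -18, 93, -56, 15, 16, 0, 0, -18, 93]'

```text
t: 31.7
position: [0.4302, -0.413, 0.2206]
tcp_rot: [-0.001, 0.757, 0.654, -0.0]
ft_force: [-0.0, -0.1, -0.0]
finger_gap: 0.0929
gripper_force: 0.0
```

Run:
```python
from h import *
state(); c=cam('wrist'); im=shot('wrist','w8'); print(repr(c))
f=cv2.cvtColor(im,cv2.COLOR_RGB2HSV)
m=((f[...,0]>22)&(f[...,0]<35)&(f[...,1]>180)&(f[...,2]>150)).astype(np.uint8)
cs,_=cv2.findContours(m,0,1)
for k in cs:
    if cv2.contourArea(k)>300: e=cv2.minEnclosingCircle(k); print(e,cv2.boundingRect(k),px2w('wrist',*e[0],.068,c))
```

```text
t 31.7 p [ 0.4302 -0.413   0.2206] yaw 81.66 gap 0.0929 F [-0.02 -0.06 -0.05] q6 -0.66
(np.float64(432.6974311470537), 314.57777684818905, 237.67530857671935, array([ 0.44174942, -0.33692219,  0.36690963]), array([[ 0.98929553, -0.13973354, -0.04205828],
       [-0.14591257, -0.95112053, -0.27217504],
       [-0.00197051,  0.27539838, -0.96132817]]))
```

View pics/w8.png

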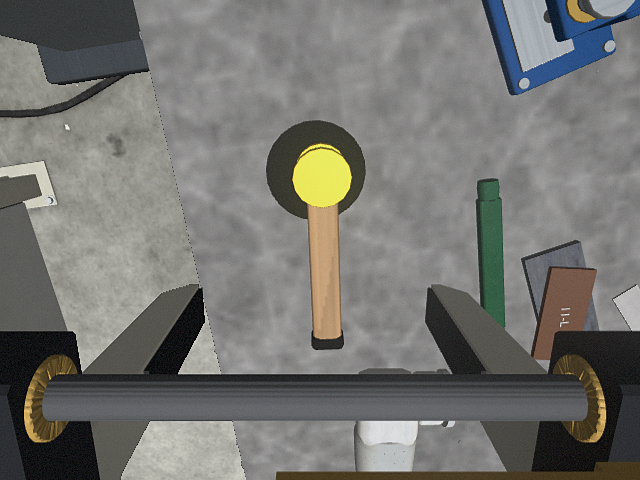

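Mallet head top at about (322,177), handle running from (324,210) to (327,345), pad centre at about (316,171). The white tool at (390,400) is behind the handle's end, clear of the grip point.

Run:
```python
from h import *
c=cam('wrist')
H=px2w('wrist',322,177.5,.068,c); a=px2w('wrist',324,210,.048,c); b=px2w('wrist',327.5,335,.048,c)
P=px2w('wrist',316,171,.004,c); d=a-b; d/=np.linalg.norm(d); print(H,a,b,'pad',P,'yaw',np.degrees(np.arctan2(d[1],d[0])))
print('end->head',np.hypot(*(b-H)[:2]), px2w('wrist',360,370,.03,c))
G=H-.048*d; print('grip',G); yaw=np.degrees(np.arctan2(d[1],d[0]))
go(G[0],G[1],.038,yaw)
# stamp by side+top
print('stamp top px top', w2px('top',(.6184,-.2972,.092)), 'side', w2px('side',(.6184,-.2972,.092)))
im=cv2.imread('pics/s7.png'); cv2.imwrite('pics/c9.png',cv2.resize(im[190:240,290:350],(720,600),interpolation=2))
```

```text
[ 0.44028415 -0.37953014  0.068     ] [ 0.43822351 -0.40687825  0.048     ] [ 0.42644684 -0.51107988  0.048     ] pad [ 0.43575592 -0.38256549  0.004     ] yaw 83.5519031737775
end->head 0.13227548109175322 [ 0.44941596 -0.55936115  0.03      ]
grip [ 0.4348936 -0.4272265  0.068    ]
go [-13.6   6.6 183. ] [-0.04 -0.03 -1.86]
stamp top px top [419.58907969 195.75754963] side [319.50687023 200.14500453]
```

Call:
send_rows --commands '[-13.6, 6.3, 40, 0, 0, -1.9, 93, -13.6, 6.3, 85, 0, 0, -1.9, 80, -13.6, 6.3, 125, 0, 0, -1.9, 60, -13.6, 6.3, 155, 0, 0, -1.9, 50, -13.6, 6.3, 175, 0, 0, -1.9, 50, -13.6, 6.3, 183, 0, 0, -1.9, 45, -13.6, 6.3, 183, 0, 0, -1.9, 40, -13.6, 6.3, 183, 0, 0, -1.9, 15, -13.6, 6.3, 183, 0, 0, -1.9, 15, -13.6, 6.3, 183, 0, 0, -1.9, 15]' --grip_force 20

```text
t: 32.75
position: [0.435, -0.4282, 0.0398]
tcp_rot: [0.001, 0.745, 0.667, 0.0]
ft_force: [-1.4, -1.1, 0.3]
finger_gap: 0.0256
gripper_force: 0.0
```

Call:
send_rows --commands '[0, 0, 0, 0, 0, 0, 15, 0, 0, 0, 0, 0, 0, 15, 0, 0, 0, 0, 0, 0, 15, 0, 0, 0, 0, 0, 0, 15]' --grip_force 60

```text
t: 33.15
position: [0.435, -0.4282, 0.0395]
tcp_rot: [0.001, 0.745, 0.667, -0.0]
ft_force: [-0.5, -0.5, 7.0]
finger_gap: 0.0234
gripper_force: 60.0
```

Run:
```python
from h import *
state(); print(telemetry.sense()['torque'])
go(.6185-.0054,-.297-.0477,.19,83.5)
```

```text
t 33.15 p [ 0.435  -0.4282  0.0395] yaw 83.66 gap 0.0234 F [-0.53 -0.55  6.99] q6 -0.71
[0.09936128 0.05698201 0.04414569]
go [ 102.6  168.  -150.4] [0.05 0.05 0.16]
```

Call:
send_rows --commands '[0, 0, -30, 0, 0, 0, 15, 0, 0, -75, 0, 0, 0, 15, 0, 0, -120, 0, 0, 0, 15, 0, 0, -150, 0, 0, 0, 15, 20, 34, -150, 0, 0, 0, 15, 42, 68, -150, 0, 0, 0, 15, 64, 102, -150, 0, 0, 0, 15, 85, 138, -150, 0, 0, 0, 15, 103, 168, -150, 0, 0, 0, 15, 103, 168, -150, 0, 0, 0, 15]'

```text
t: 34.15
position: [0.6158, -0.3417, 0.1873]
tcp_rot: [-0.001, 0.744, 0.668, 0.0]
ft_force: [-0.8, -0.9, -3.8]
finger_gap: 0.0234
gripper_force: 60.0
```

Run:
```python
from h import *
shot('side','s9'); im=cv2.imread('pics/s9.png'); t=shot('top','t9')[:,:,::-1]; state()
cv2.imwrite('pics/c9.png',np.hstack([cv2.resize(im[150:240,280:370],(400,400),interpolation=2),cv2.resize(t[165:235,380:450],(400,400),interpolation=2)]))
go(.6185-.0054,-.297-.0477,.16,83.5)
```

```text
t 34.25 p [ 0.6132 -0.3435  0.1876] yaw 83.73 gap 0.0238 F [-0.06 -0.06 -4.02] q6 -0.44
go [-1.2  0.1 27.6] [-0.09 -0.03  0.23]
```

View pics/c9.png

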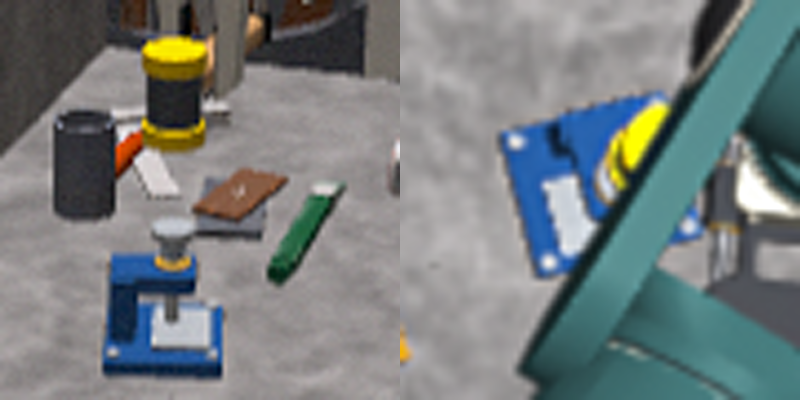

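The mallet hangs upright above the stamp (head at (175,90), stamp top at (173,228) in the left crop). Strike.

Call:
send_rows --commands '[-1.2, 0, 0, 0, 0, 0, 15, -1.2, 0, 20, 0, 0, 0, 15, -1.2, 0, 45, 0, 0, 0, 15, -1.2, 0, 71, 0, 0, 0, 15, -1.2, 0, 71, 0, 0, 0, 15]'

```text
t: 34.75
position: [0.6114, -0.3459, 0.1154]
tcp_rot: [-0.001, 0.746, 0.666, -0.0]
ft_force: [-1.9, -1.0, -0.5]
finger_gap: 0.0235
gripper_force: 60.0
```

Run:
```python
from h import *
state(); print(telemetry.sense()['torque'])
```

```text
t 34.75 p [ 0.6114 -0.3459  0.1154] yaw 83.57 gap 0.0235 F [-1.91 -1.02 -0.54] q6 -0.44
[-0.28030725  0.28856753  0.07942896]
```

Call:
send_rows --commands '[0, 0, -40, 0, 0, 0, 15, 0, 0, -85, 0, 0, 0, 15, 0, 0, -85, 0, 0, 0, 15, 0, 0, -85, 0, 0, 0, 15]'

```text
t: 35.15
position: [0.6125, -0.3459, 0.2043]
tcp_rot: [0.001, 0.745, 0.667, 0.0]
ft_force: [0.5, -0.2, -4.6]
finger_gap: 0.0239
gripper_force: 60.0
```

Run:
```python
from h import *
state(); print(telemetry.sense()['torque']); go(.434,-.43,.10,83.6)
```

```text
t 35.15 p [ 0.6125 -0.3459  0.2043] yaw 83.61 gap 0.0239 F [ 0.47 -0.22 -4.56] q6 -0.44
[-0.22568386 -0.07010108 -0.00839054]
go [-103.3 -168.3  104. ] [0.12 0.06 0.01]
```

Call:
send_rows --commands '[-20, -33, 0, 0, 0, 0, 15, -42, -68, 0, 0, 0, 0, 15, -64, -102, 0, 0, 0, 0, 15, -85, -138, 10, 0, 0, 0, 15, -103, -168, 50, 0, 0, 0, 15, -103, -168, 95, 0, 0, 0, 15, -103, -168, 135, 0, 0, 0, 15, -103, -168, 155, 0, 0, 0, 15, -103, -168, 155, 0, 0, 0, 15, -103, -168, 155, 0, 0, 0, 15]'

```text
t: 36.15
position: [0.4341, -0.4289, 0.0475]
tcp_rot: [-0.001, 0.745, 0.667, -0.0]
ft_force: [0.7, -0.4, -3.4]
finger_gap: 0.0232
gripper_force: 60.0
```

Run:
```python
from h import *
state(); print(telemetry.sense()['torque']); go(.434,-.43,.0395,83.6)
```

```text
t 36.15 p [ 0.4341 -0.4289  0.0475] yaw 83.64 gap 0.0232 F [ 0.7  -0.44 -3.44] q6 -0.71
[-0.20130248 -0.0659156   0.03188599]
go [-1.1 -0.   8. ] [-0.05 -0.04  0.04]
```

Lower slowly.

Call:
send_rows --commands '[0, 0, 4, 0, 0, 0, 15, 0, 0, 6.5, 0, 0, 0, 15, 0, 0, 7.5, 0, 0, 0, 15, 0, 0, 7.5, 0, 0, 0, 15]'

```text
t: 36.55
position: [0.4346, -0.429, 0.0404]
tcp_rot: [0.0, 0.745, 0.667, -0.0]
ft_force: [0.1, -0.2, -4.2]
finger_gap: 0.0239
gripper_force: 60.0
```

Run:
```python
from h import *
state(); print(telemetry.sense()['torque'])
```

```text
t 36.55 p [ 0.4346 -0.429   0.0404] yaw 83.67 gap 0.0239 F [ 0.08 -0.21 -4.2 ] q6 -0.71
[-0.21942552 -0.08799868  0.00351046]
```

Call:
send_rows --commands '[0, 0, 0.8, 0, 0, 0, 15, 0, 0, 1.2, 0, 0, 0, 15, 0, 0, 1.2, 0, 0, 0, 15]'

```text
t: 36.85
position: [0.4345, -0.429, 0.0389]
tcp_rot: [-0.0, 0.745, 0.667, -0.0]
ft_force: [0.2, 0.2, -2.7]
finger_gap: 0.0237
gripper_force: 60.0
```

Run:
```python
from h import *
state(); print(telemetry.sense()['torque'])
```

```text
t 36.85 p [ 0.4345 -0.429   0.0389] yaw 83.66 gap 0.0237 F [ 0.25  0.16 -2.66] q6 -0.71
[-0.1511339  -0.02692905  0.00251616]
```

Call:
send_rows --commands '[0, 0, 0.5, 0, 0, 0, 15, 0, 0, 0.8, 0, 0, 0, 15, 0, 0, 0.8, 0, 0, 0, 15]' --grip_force 20

```text
t: 37.15
position: [0.4346, -0.4292, 0.0385]
tcp_rot: [0.0, 0.745, 0.667, -0.0]
ft_force: [-1.0, 0.3, 1.6]
finger_gap: 0.0241
gripper_force: 20.0
```

Run:
```python
from h import *
state(); print(telemetry.sense()['torque'])
```

```text
t 37.15 p [ 0.4346 -0.4292  0.0385] yaw 83.67 gap 0.0241 F [-0.97  0.26  1.64] q6 -0.71
[-0.04487452  0.16341225  0.06829574]
```

Call:
send_rows --commands '[0, 0, 0, 0, 0, 0, 26, 0, 0, 0, 0, 0, 0, 30, 0, 0, 0, 0, 0, 0, 45, 0, 0, 0, 0, 0, 0, 60, 0, 0, 0, 0, 0, 0, 60, 0, 0, -30, 0, 0, 0, 60, 0, 0, -75, 0, 0, 0, 93, 0, 0, -120, 0, 0, 0, 93, 0, 0, -165, 0, 0, 0, 93, 0, 0, -182, 0, 0, 0, 93]' --grip_force 5

```text
t: 38.15
position: [0.4352, -0.4297, 0.2254]
tcp_rot: [0.003, 0.745, 0.667, 0.0]
ft_force: [0.3, 0.3, 0.3]
finger_gap: 0.0874
gripper_force: 0.0
```

Call:
send_rows --commands '[13, 0, 0, 0, 0, 0, 93, 13, 0, 0, 0, 0, 0, 93, 13, 0, 0, 0, 0, 0, 93, 13, 0, 0, 0, 0, 0, 93, 13, 0, 0, 0, 0, 0, 93]'

```text
t: 38.65
position: [0.4358, -0.4161, 0.2191]
tcp_rot: [-0.001, 0.745, 0.667, -0.0]
ft_force: [0.8, 0.5, 0.3]
finger_gap: 0.0931
gripper_force: 0.0
```

Run:
```python
from h import *
state(); c=cam('wrist'); im=shot('wrist','w10'); old=cv2.imread('pics/w8.png')[:,:,::-1]; s=shot('side','s10')
for i in(old,im):
    f=i.astype(int); m=((f[...,0]>180)&(f[...,1]>170)&(f[...,2]<110)).astype(np.uint8); m[300:]=0; m[:,450:]=0
    cs,_=cv2.findContours(m,0,1); k=max(cs,key=cv2.contourArea); e=cv2.minEnclosingCircle(k); print('head',e,px2w('wrist',*e[0],.068,c))
    h=((f[...,0]>180)&(f[...,0]-f[...,2]>60)&(f[...,2]>60)&(f[...,1]<190)).astype(np.uint8)
    for v in(220,300): xs=np.nonzero(h[v,280:370])[0]; print(v,xs.min()+280 if len(xs) else None,xs.max()+280 if len(xs) else None)
s0=cv2.imread('pics/s7.png')[:,:,::-1]
for n,(u0,u1,v0,v1) in dict(mallet=(365,405,190,240),stamp=(300,335,190,240),cap=(285,365,250,330),plate=(310,345,240,265),chisel=(338,360,185,218),tape=(245,285,215,255),bolt=(222,238,265,297),marker=(350,385,318,368)).items():
    print(n,np.abs(s[v0:v1,u0:u1].astype(int)-s0[v0:v1,u0:u1]).mean().round(2),end=' ')
```

```text
t 38.65 p [ 0.4358 -0.4161  0.2191] yaw 83.66 gap 0.0931 F [0.8  0.55 0.29] q6 -0.69
head ((321.6910095214844, 177.7640380859375), 29.36212730407715) [ 0.44421583 -0.38217255  0.068     ]
220 310 336
300 313 338
head ((315.2463684082031, 176.83575439453125), 29.445066452026367) [ 0.43988217 -0.38104611  0.068     ]
220 302 328
300 303 328
mallet 7.36 stamp 24.71 cap 6.75 plate 7.61 chisel 10.77 tape 6.83 bolt 6.59 marker 7.61
```

Run:
```python
from h import *
s=cv2.imread('pics/s10.png').astype(int); s0=cv2.imread('pics/side0.png').astype(int); s9=cv2.imread('pics/s9.png').astype(int)
for n,(u0,u1,v0,v1) in dict(mallet=(365,405,190,240),stamp=(300,335,190,240),stampcap=(312,326,196,212),chisel=(338,360,185,218)).items():
    print(n,np.abs(s-s0)[v0:v1,u0:u1].mean().round(2),np.abs(s-s9)[v0:v1,u0:u1].mean().round(2))
m=np.abs(s-s0).sum(2)>120; print('changed cols/rows', [ (i,int(x)) for i,x in enumerate(m[:, 365:405].sum(1)) if x>3 and 160<i<260])
b=s[365:405] ; print('state'); state()
```

```text
mallet 3.49 17.49
stamp 2.62 2.59
stampcap 2.49 2.36
chisel 2.55 2.45
changed cols/rows [(250, 4), (252, 4), (255, 5), (256, 5), (257, 4)]
state
t 38.75 p [ 0.4359 -0.4162  0.2196] yaw 83.66 gap 0.0929 F [-0.61  0.57 -0.03] q6 -0.69
```

```bash
python3 -c "
from h import *
print(bot.close_job())"
```

```text
the job is handed in; nothing more can be done
None
```

The job is handed in at about 39 s, with no verdict returned: all four nuts were dropped in the pot and the cap relocked over the red pointers, the stamp was struck (arm position puts it about 12 mm down) and is up again, and the mallet stands on its pad with nothing else visibly moved.

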